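Work the lift wedge out from under a microscope stage

TASK

The brass wedge with the orange handle is jammed under the white stage and holds it up. Work the wedge loose with small alternating side pulls, without forcing it, until it slides out and the stage comes down on its rests; then lay the wedge flat inside the steel instrument tray, handle up. Leave the brown jar and the loupe undisturbed.

Things in the scene. Friction and masses are not known exactly. Their poses are not given: they have to be found in the camera images.
- stand: Aluminium stand fixed on the bench, 104 x 110 mm, 64 mm high; origin on the bench under it. x points from its mouth to its rear, y left, z up: the wedge is drawn out along -x. Base plate x -60 to 44 mm, top at z = 6 mm; the wedge slides on it. A stop behind the tip lets it be pushed in only a few mm. Nothing of the stand lies ahead of x = -61 mm: under the handle is bare bench.
- mouth (a point): Middle of the stand's mouth, at stand x = -57, y = 0, z = 15 mm, axes as the stand. Two dark square dogs, 6 mm thick (x), leave a gap of 41 mm (y +-20.5 mm) below a bridge (underside 28, top 34 mm above the bench) that stops the wedge being lifted out. The wedge is out once its tip is 3 mm in front of this point.
- wedge_grip (a point): Point to grip on the loose brass wedge (0.25 kg): in its upright orange tab, 24 mm long (x), 14 mm thick (y), 30 mm above the wedge's underside; tab top 44 mm, shank top 18 mm above it. x towards the thin tip, y left, z up. The wedge reaches 12 mm behind and 114 mm ahead of this point. At the start it lies along the stand's x, within 2 mm of its middle, this point about 50 mm before the mouth.
- wedge_tooth1 (a point): Middle of the wedge's first tooth, on its left (+y), 61 mm ahead of wedge_grip, axes as the wedge. All teeth are square, 10 mm long (x), stand 12 mm out of the 24 mm wide core and are 10 mm high; the core is 18 mm thick, 10 mm at the tip. A left tooth passes the mouth only while the wedge is 3.5 to 8.5 mm right (-y) of the stand's middle: pull it 6 to 8 mm right, then draw until 22 mm from the start.
- wedge_tooth2 (a point): Middle of the second tooth, on the right (-y), 83 mm ahead of wedge_grip. It passes only while the wedge is 3.5 to 8.5 mm left (+y) of the stand's middle: with the dogs at the 12 mm long bare neck before it, pull the wedge over to 6 to 8 mm left, then draw until 44 mm from the start. At a neck the wedge can go 8.5 mm to either side, where its core meets a dog.
- wedge_tooth3 (a point): Middle of the third and last tooth, on the left again, 105 mm ahead of wedge_grip: pull over to 6 to 8 mm right, draw out; free after some 70 mm in all. The stage's weight clamps the wedge with a few newtons of friction, and a straight pull is stopped hard by a tooth. More than 80 N between wedge and stand counts as forcing.
- wedge_mid (a point): Point on the wedge 50 mm ahead of wedge_grip (towards the tip) and 9 mm above its underside, near the middle of its length; same axes.
- stage (a joint): Height of the white stage plate (84 x 100 mm, 0.35 kg, with a round glass insert) that rides on the wedge by a roller: 0 m = held up by the full wedge (plate top 54 mm above the bench), grows as the stage comes down, 0.016 m = resting on the stand's collars. It falls by itself, damped, as the wedge leaves.
- tray: Pressed steel instrument tray fixed on the bench, 250 mm (x) x 136 mm (y), rim 28 mm high; origin under its centre, 2 mm above the bench; inner floor 2 mm above the origin, 4 mm above the bench, flat inside x +-105 mm, y +-50 mm.
- jar_center (a point): Centre of the loose brown jar with a black lid, 46 mm across, 50 mm high; a bystander.
- loupe_center (a point): Centre of the loose black eye loupe, 40 mm across, 38 mm high; a bystander.
There are look-alikes about, which are no part of the job. There is more than one size of the part that bears wedge_grip; the job needs the largest.

How it is judged:
By the outcome, as a careful person would: the job done as asked, in the order asked, and still so for the second after the job is handed in, with the robot touching nothing.
It also fails if it takes over 48 s, if anything falls off the work surface, if the arm or the gripper's body presses on something with over 40 N, if the wrist force passes 120 N, or if a joint passes its speed limit or range.

ROBOT

A 6-joint arm with a two-finger parallel gripper is mounted at the origin on a cart in front of the work surface, level with it; the furniture and walls round the work are solid. World frame = base frame: x ahead of the robot, y to its left, z up, the work surface at z = 0. Lengths are in mm, angles in rad, forces in N, time in s.
With the tool pointing down it reaches from about 350 to 875 mm from the base axis. Payload 15.5 kg.
Tool frame: the origin (TCP) lies at the very end of the fingers, on their centre line; the grasp point (between the pads) lies 19 mm behind it; y points along the fingers, x is the direction in which the jaws open and shut, and the axes are right-handed (so a half turn about y gives the same grasp; the last joint's range is limited). The gripper opens to 85 mm and grips with 20 to 120 N. Pads are 22 mm wide; open, the fingers measure 114 mm over their backs; the gripper's body (76 mm by 85 mm) begins 54 mm behind the grasp point. The pads swing forward as they close: fully open they stand 13 mm farther back than shut.
Start: joints at [-1.258, 0.494, 1.345, -0, 1.302, -0.096], TCP at [247.87, -573.748, 231.277] pointing down, gripper open.
Joint ranges: [-2.91, 2.91], [-0.82, 2.16], [0.22, 2.67], [-1.22, 4.37], [0.12, 2.79], [-3.08, 3.08]. Speed limits (rad/s): [1.89, 1.89, 2.57, 3.01, 3.01, 3.01].

INTERFACE

Orientations are given as a unit quaternion [x, y, z, w].
In Python, from workcell import monitor, imaging, ticket gives the robot as it stands.
- The arm moves only by the shell command python3 -m handwheel 'ROWS'. ROWS is JSON, a list of rows, each a list of 3 entries, a list of its own where there are three numbers: the shift along the tool's x, y, z in mm, then the turn, a rotation vector about the tool's x, y, z in degrees, then the gripper command: -1 is fully open, 1 is shut, values between are in proportion. In form: [[[x, y, z], [wx, wy, wz], claw], ...]. A call has 1 to 20 rows; each row is the pose to reach, as a shift and turn from the pose commanded when the call began, along the tool's axes at that moment; what a row does not reach only later rows make up. A row lasts 1/8 s, in which the tool goes at most 62.5 mm and 10.7 degrees, less where a joint would pass 70% of its speed; a pose out of reach is approached as far as the arm can. A call with a gripper value outside its range is refused whole. The fingers move at their own pace and stop on an object; the grip force is fixed at half the most. Time passes only in rows, so rows that repeat a pose let the fingers close. It gives the time, the measured TCP pose, the force and the opening at its end, in the units of the state.
- monitor.sense(): the state, without advancing time (a new reading comes with each control period).
- imaging.camera(name): name is "scene" or "top"; returns a dict with "frame" (420x560x3 uint8, red, green, blue), "z_map" (420x560 float32, mm along the optical axis (not along the pixel's ray), 0 where there is no reading), "fx", "fy", "cx", "cy" (pixels), "world_from_camera" (4x4, takes a point from camera to world coordinates). Camera axes: x right, y down, z forward; pixel columns grow to the right and rows downward; lengths in mm; the calibration is good to about 2 mm. A picture is of the moment at which its call begins.
- ticket.hand_in(): hands the job in, once; it reports no verdict.
The state is a dict: "time_s": time; "joint_positions": joint angles; "qvel": joint speeds; "joint_torque": joint torques, N m; "tool_pos": TCP position; "eef_rot": TCP orientation; "force": force on the tool from outside, world axes, zero at the start; "wrist_torque": the same for the moment, N m; "width": finger opening in mm.
Only numpy, scipy, OpenCV 4.12 (cv2) and the standard library are available. Lean on these libraries where they do the work, as an engineer would, in place of code of your own. Each camera call takes 0.05 s, during which the arm holds its last target. There are 200 camera calls.

## Working session

There is one attempt and no reset: what is moved stays moved. The work goes in short steps, Python scripts to look and compute and a shell command to move; the robot and the scene stay as the last step left them, time stands still between calls to the robot, and variables do not carry over. Pictures are saved under pics/ and viewed, about 8 in all and at most 12, crops included, and the job is handed in when it is done.

```bash
mkdir -p pics; cat > h.py <<'E'
import numpy as np, cv2
from workcell import monitor, imaging, ticket
def snap(n,f):
    d=imaging.camera(n); np.savez(f'pics/{f}.npz',**d); cv2.imwrite(f'pics/{f}.png',d['frame'][:,:,::-1]); return d
def pts(d):
    z=d['z_map']; v,u=np.indices(z.shape)
    p=np.stack([(u-d['cx'])/d['fx']*z,(v-d['cy'])/d['fy']*z,z,np.ones_like(z)],-1)
    return (p@np.array(d['world_from_camera']).T)[...,:3]
E
python3 - <<'E'
from h import *
for n in('scene','top'):
    d=snap(n,n+'0'); print(n,d['fx'],np.round(d['world_from_camera'],3).tolist())
print(monitor.sense())
E
```

```text
scene 541.1171881878738 [[0.571, -0.479, 0.667, -536.628], [-0.821, -0.318, 0.474, -652.622], [-0.015, -0.818, -0.575, 965.091], [0.0, 0.0, 0.0, 1.0]]
top 431.235111002025 [[0.023, -0.987, 0.158, 343.476], [-0.999, -0.028, -0.03, 124.682], [0.034, -0.157, -0.987, 1183.225], [0.0, 0.0, 0.0, 1.0]]
{'time_s': 0.1, 'joint_positions': array([-1.25847429e+00,  4.94119278e-01,  1.34606848e+00,  3.24755799e-05,
        1.30252395e+00, -9.54960398e-02]), 'qvel': array([-3.59497788e-04, -1.43571967e-03, -1.28851957e-03, -9.10169228e-05,
        9.44596569e-05, -2.27431143e-04]), 'joint_torque': array([ 3.01510830e-03, -8.83587456e+01, -3.84560394e+01, -3.96723253e-04,
        5.26015545e-03,  1.53391966e-05]), 'tool_pos': array([ 247.79232617, -573.42001971,  230.76122462]), 'eef_rot': array([-0.59063246,  0.38869573, -0.38809281,  0.59114541]), 'force': array([ 0.3534227,  0.793408 , -0.2338725]), 'wrist_torque': array([-0.03058557, -0.03185011, -0.0128645 ]), 'width': 85.37475009652698}
```

View pics/scene0.png

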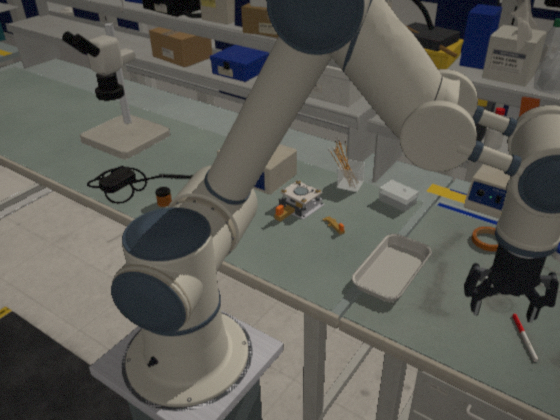

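View pics/top0.png

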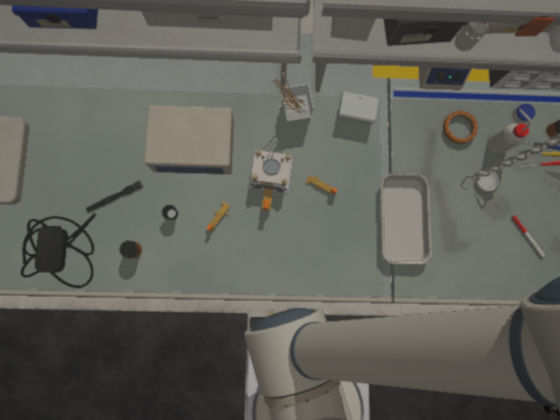

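Top view candidates for the wedge: jammed in the stand with tab at (266,203), loose ones at (217,217) and (321,185). The tray is at (405,219), the jar at (130,249) and the loupe at (170,212). By the description I choose the one in the stand. Next is a close crop and measurements.

```bash
python3 - <<'E'
from h import *
d=np.load('pics/top0.npz'); P=pts(d); f=d['frame']
c=cv2.resize(f[140:240,195:345,::-1],None,fx=5,fy=5,interpolation=cv2.INTER_CUBIC); cv2.imwrite('pics/crop1.png',c)
h=cv2.cvtColor(f,cv2.COLOR_RGB2HSV)
m=((h[...,0]>5)&(h[...,0]<25)&(h[...,1]>130)&(h[...,2]>90)).astype(np.uint8)
n,l,s,ce=cv2.connectedComponentsWithStats(m)
for i in range(1,n):
    if s[i,4]>25 and 180<ce[i][0]<350 and 150<ce[i][1]<260:
        q=P[l==i]; print(s[i],ce[i].round(1),np.median(q,0).round(1),q.min(0).round(1),q.max(0).round(1))
        (t:=q[q[:,2]>38]); print(' high',len(t),t.mean(0).round(1) if len(t) else '', t.min(0).round(1) if len(t) else '',t.max(0).round(1) if len(t) else '')
# white stage plate top z~54
R=P[145:195,240:300].reshape(-1,3); s=R[(R[:,2]>49)&(R[:,2]<59)]
r=cv2.minAreaRect(s[:,:2].astype(np.float32)); print('stage',len(s),r,s.mean(0))
R=P[165:275,370:440].reshape(-1,3); s=R[(R[:,2]>22)&(R[:,2]<36)]
print('tray',len(s),cv2.minAreaRect(s[:,:2].astype(np.float32)))
print('bench',np.median(P[230:260,300:360,2]), 'trayfloor',P[219,405])
for u,v in((130,249),(170,212)): print(P[v-3:v+4,u-3:u+4].reshape(-1,3).mean(0))
E
```

```text
[307 176  30  18 159] [321.5 184.6] [597.2 -30.   12.1] [343.5 -68.8   3.7] [ 623.2  124.7 1183.2]
 high 1 [ 343.5  124.7 1183.2] [ 343.5  124.7 1183.2] [ 343.5  124.7 1183.2]
[262 195   9  15 100] [266.4 202.1] [538.9 121.7  30.7] [521.6 111.1  18.8] [562.1 132.6  53.4]
 high 48 [532.9 120.6  49.1] [521.7 113.8  44. ] [544.  127.4  53.4]
[207 203  22  28 172] [217.8 216.7] [502.1 252.   11.6] [460.9 225.9   2.3] [539.  280.4  34. ]
 high 0   
stage 1029 ((632.98046875, 109.99461364746094), (99.9804916381836, 84.67229461669922), 83.28437805175781) [631.88418565 109.91118646  54.11209882]
tray 782 ((508.6221618652344, -261.7984619140625), (249.68470764160156, 137.5342254638672), 0.4874670207500458)
bench 1.9164894994837596 trayfloor [ 509.41170869 -267.29283617    1.36410449]
[404.43657876 470.81996311  50.3262225 ]
[509.96740946 383.23097105   8.60217613]
```

View pics/crop1.png

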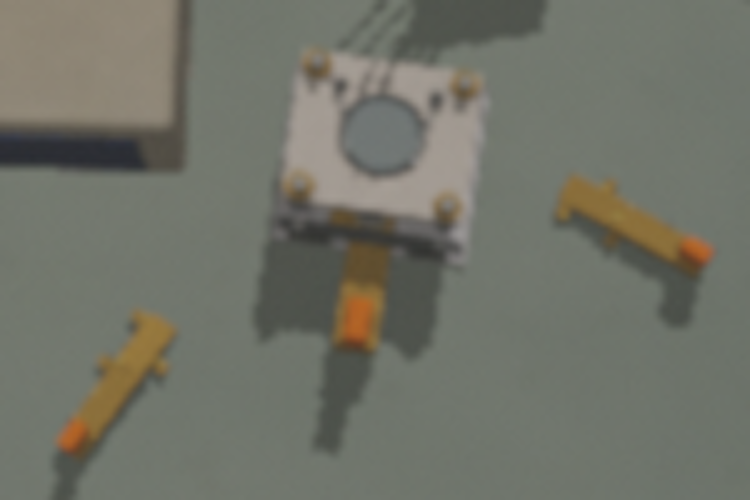

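The crop shows the jammed wedge, the largest, with its upright orange tab at crop (355,320). The two smaller loose wedges at (115,380) and (640,225) are decoys. The stand's x axis runs at about -6.7° in world axes.

```bash
cat >> h.py <<'E'
from scipy.spatial.transform import Rotation as Ro
def to(p,yawdeg):
    """shift/turn for tool x along world heading yawdeg (or opposite), TCP at p"""
    s=monitor.sense(); R=Ro.from_quat(s['eef_rot']); M=R.as_matrix()
    print('axes x,y,z',M.T.round(3).tolist()); 
    for y in(yawdeg,yawdeg+180):
        a=np.deg2rad(y); x=np.array([np.cos(a),np.sin(a),0]); dn=np.array([0,0,-1]); T=np.stack([x,dn,np.cross(x,dn)],1)
        print(y,'shift',(M.T@(np.array(p)-s['tool_pos'])).round(1),'turn',np.rad2deg((R.inv()*Ro.from_matrix(T)).as_rotvec()).round(1))
    print('pos',s['tool_pos'].round(1),'q',s['joint_positions'].round(2),'F',s['force'].round(1),'w',s['width'].round(1),'t',s['time_s'])
E
python3 - <<'E'
from h import *
to([533,120.6,120],83.3)
d=np.load('pics/scene0.npz'); P=pts(d); f=d['frame']
h=cv2.cvtColor(f,cv2.COLOR_RGB2HSV)
m=((h[...,0]>3)&(h[...,0]<14)&(h[...,1]>150)&(h[...,2]>120))
m[:195]=0;m[225:]=0;m[:,:270]=0;m[:,300:]=0
q=P[m]; t=q[q[:,2]>26]; print(m.sum(),np.median(q,0),t.mean(0),t.min(0),t.max(0))
R=P[170:225,260:335].reshape(-1,3); s=R[(R[:,2]>50)&(R[:,2]<57)&(R[:,0]>560)&(R[:,0]<700)&(R[:,1]>40)]
print('stage scene',len(s),cv2.minAreaRect(s[:,:2].astype(np.float32)))
# top view: orange top, redder hue
d=np.load('pics/top0.npz'); P=pts(d); f=d['frame'].astype(int)
g=f[185:215,255:280]; print((g[...,0]-g[...,1])[8:28,4:18])
E
```

```text
axes x,y,z [[0.397, -0.918, -0.001], [-0.0, 0.001, -1.0], [0.918, 0.397, 0.0]]
83.3 shift [-523.9  111.4  537.1] turn [-1.000e-01 -1.499e+02 -0.000e+00]
263.3 shift [-523.9  111.4  537.1] turn [ 0.  30.1 -0.1]Traceback (most recent call last):
  File "<stdin>", line 2, in <module>
  File "h.py", line 17, in to
    print('pos',s['tool_pos'].round(1),'q',s['joint_positions'].round(2),'F',s['force'].round(1),'w',s['width'].round(1),'t',s['time_s'])
                                                                                                     ^^^^^^^^^^^^^^^^
AttributeError: 'float' object has no attribute 'round'
```

```bash
sed -i "s/s\['width'\].round(1)/round(float(s['width']),1)/" h.py
python3 - <<'E'
from h import *
d=np.load('pics/scene0.npz'); P=pts(d); f=d['frame']
h=cv2.cvtColor(f,cv2.COLOR_RGB2HSV)
m=((h[...,0]>3)&(h[...,0]<14)&(h[...,1]>150)&(h[...,2]>120))
m[:195]=0;m[225:]=0;m[:,:270]=0;m[:,300:]=0
q=P[m]; t=q[q[:,2]>26]; print(m.sum(),np.median(q,0),t.mean(0),t.min(0),t.max(0))
R=P[170:225,260:335].reshape(-1,3); s=R[(R[:,2]>50)&(R[:,2]<57)&(R[:,0]>560)&(R[:,0]<700)&(R[:,1]>40)]
print('stage scene',len(s),cv2.minAreaRect(s[:,:2].astype(np.float32)))
E
python3 -m handwheel '[[[-45,0,45],[0,5,0],0],[[-90,0,92],[0,10,0],0],[[-135,0,138],[0,15,0],0],[[-180,0,184],[0,20,0],0],[[-225,0,230],[0,25,0],0],[[-270,0,276],[0,30,0],0],[[-315,0,322],[0,30,0],0],[[-360,0,368],[0,30,0],0],[[-405,0,414],[0,30,0],0],[[-450,20,460],[0,30,0],0],[[-495,60,506],[0,30,0],0],[[-524,100,537],[0,30,0],0],[[-524,111,537],[0,30,0],0],[[-524,111,537],[0,30,0],0]]'
```

```text
38 [529.59931102 117.04558572  47.09389201] [529.46282146 118.24646842  44.80864254] [518.9054485  112.89560107  29.06093816] [542.24387907 127.73904006  52.28072414]
stage scene 459 ((637.3212890625, 155.20352172851562), (195.34814453125, 89.25830841064453), 81.69098663330078)
time_s: 1.85
tool_pos: [532.0, 121.5, 118.1]
eef_rot: [-0.472, 0.528, -0.527, 0.47]
force: [-0.7, -0.2, 1.5]
width: 42.7
```

```bash
python3 -c "
from h import *
to([532.5,120.3,28],263.3)"; python3 -m handwheel '[[[0.5,20,0],[0,0,0],0],[[1,45,0],[0,0,0],0],[[1,65,0],[0,0,0],0],[[1,72,0],[0,0,0],0.2],[[1,72,0],[0,0,0],0.2]]'; python3 -c "
from h import *
to([532.5,120.3,28],263.3)
c=snap('scene','s1')['frame'][150:255,220:360,::-1]; cv2.imwrite('pics/s1c.png',cv2.resize(c,None,fx=5,fy=5,interpolation=2))"
```

```text
axes x,y,z [[-0.113, -0.994, 0.001], [-0.004, -0.0, -1.0], [0.994, -0.113, -0.004]]
263.3 shift [ 1.  90.1  1. ] turn [0.2 0.2 0. ]
443.3 shift [ 1.  90.1  1. ] turn [ 1.000e-01 -1.798e+02 -3.000e-01]
pos [532.  121.5 118.1] q [0.11 0.53 1.67 0.   0.95 1.8 ] F [-0.7 -0.2  1.5] w 42.7 t 1.85
time_s: 2.48
tool_pos: [533.0, 118.8, 48.8]
eef_rot: [0.47, -0.528, 0.528, -0.47]
force: [-0.1, -0.2, 0.0]
width: 34.0
axes x,y,z [[-0.116, -0.993, -0.0], [0.0, -0.0, -1.0], [0.993, -0.116, 0.0]]
263.3 shift [-1.4 20.8 -0.7] turn [-0.  0. -0.]
443.3 shift [-1.4 20.8 -0.7] turn [  -0. -180.    0.]
pos [533.  118.8  48.8] q [ 0.11  0.63  1.72 -0.    0.79  1.8 ] F [-0.1 -0.2  0. ] w 34.0 t 2.475
```

View pics/s1c.png

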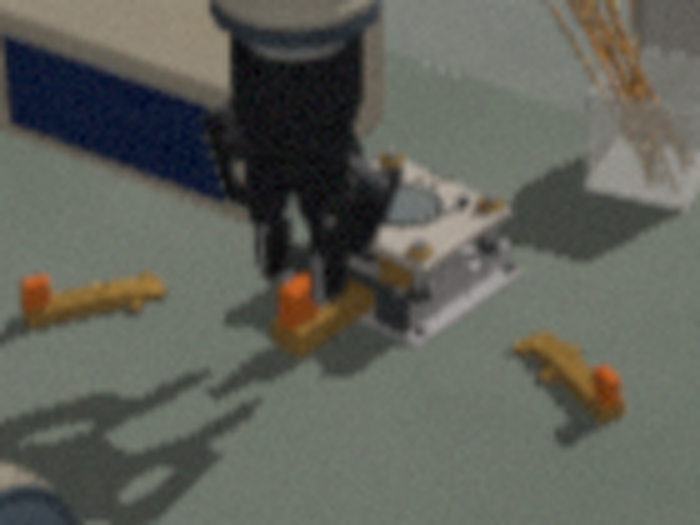

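The open jaws stand over the jammed wedge's tab (crop 295,300), clear of the stage. I go down and grip.

```bash
python3 -m handwheel '[[[-0.7,10,-0.5],[0,0,0],0.3],[[-1.4,19,-0.7],[0,0,0],0.4],[[-1.4,20,-0.7],[0,0,0],0.5],[[-1.4,20,-0.7],[0,0,0],0.6],[[-1.4,20,-0.7],[0,0,0],0.8],[[-1.4,20,-0.7],[0,0,0],1],[[-1.4,20,-0.7],[0,0,0],1],[[-1.4,20,-0.7],[0,0,0],1]]'
```

```text
time_s: 3.52
tool_pos: [532.4, 120.8, 28.4]
eef_rot: [0.47, -0.528, 0.528, -0.47]
force: [-0.9, 2.4, 1.3]
width: 12.6
```

```bash
python3 -m handwheel '[[[2,0,0],[0,0,0],1],[[4,0,0],[0,0,0],1],[[4,0,0],[0,0,0],1]]';python3 -m handwheel '[[[1,0,0],[0,0,0],1],[[2,0,0],[0,0,0],1],[[2,0,0],[0,0,0],1]]';
```

```text
time_s: 3.9
tool_pos: [532.2, 116.8, 28.4]
eef_rot: [0.47, -0.528, 0.528, -0.47]
force: [0.2, 4.2, 0.5]
width: 12.6
time_s: 4.28
tool_pos: [532.0, 114.9, 28.4]
eef_rot: [0.47, -0.528, 0.528, -0.47]
force: [0.1, 5.0, 0.6]
width: 12.9
```

```bash
python3 -m handwheel '[[[1,0,0],[0,0,0],1],[[1,0,0],[0,0,0],1]]';python3 -m handwheel '[[[1,0,0],[0,0,0],1],[[1,0,0],[0,0,0],1]]';python3 -m handwheel '[[[0.7,0,0],[0,0,0],1],[[0.7,0,0],[0,0,0],1]]'
```

```text
time_s: 4.53
tool_pos: [531.9, 114.0, 28.4]
eef_rot: [0.47, -0.528, 0.528, -0.47]
force: [-0.2, 6.4, -0.6]
width: 12.4
time_s: 4.78
tool_pos: [531.8, 113.6, 28.4]
eef_rot: [-0.47, 0.528, -0.528, 0.471]
force: [0.1, 12.9, -0.5]
width: 13.1
time_s: 5.03
tool_pos: [531.7, 113.2, 28.4]
eef_rot: [-0.47, 0.528, -0.528, 0.471]
force: [-0.1, 16.5, 0.2]
width: 13.1
```

```bash
python3 -m handwheel '[[[-2.4,0,0],[0,0,0],1],[[-2.4,0,-2],[0,0,0],1],[[-2.4,0,-5],[0,0,0],1],[[-2.4,0,-8],[0,0,0],1],[[-2.4,0,-8],[0,0,0],1]]';python3 -m handwheel '[[[0,0,-3],[0,0,0],1],[[0,0,-6],[0,0,0],1],[[0,0,-9],[0,0,0],1],[[0,0,-12],[0,0,0],1],[[0,0,-14],[0,0,0],1],[[0,0,-14],[0,0,0],1]]'
```

```text
time_s: 5.65
tool_pos: [523.9, 115.3, 28.4]
eef_rot: [0.47, -0.528, 0.528, -0.47]
force: [3.7, 2.0, -0.5]
width: 13.1
time_s: 6.4
tool_pos: [509.3, 117.0, 28.3]
eef_rot: [-0.47, 0.528, -0.528, 0.47]
force: [1.5, 0.3, 0.1]
width: 12.7
```

```bash
python3 -m handwheel '[[[-3,0,0],[0,0,0],1],[[-6,0,0],[0,0,0],1],[[-9,0,0],[0,0,0],1],[[-11,0,0],[0,0,0],1],[[-11,0,0],[0,0,0],1]]';python3 -m handwheel '[[[-1,0,0],[0,0,0],1],[[-1.4,0,0],[0,0,0],1],[[-1.4,0,0],[0,0,0],1]]'; python3 -m handwheel '[[[-0.8,0,0],[0,0,0],1],[[-1.4,0,0],[0,0,0],1],[[-1.4,0,0],[0,0,0],1]]'
```

```text
time_s: 7.02
tool_pos: [510.0, 127.6, 28.1]
eef_rot: [-0.471, 0.529, -0.528, 0.469]
force: [-2.5, -6.1, 3.2]
width: 12.5
time_s: 7.4
tool_pos: [510.2, 128.9, 28.1]
eef_rot: [-0.471, 0.529, -0.528, 0.469]
force: [-1.9, -7.2, 2.6]
width: 12.5
time_s: 7.78
tool_pos: [510.3, 130.2, 28.1]
eef_rot: [-0.471, 0.529, -0.528, 0.469]
force: [-1.8, -7.3, 3.6]
width: 13.2
```

```bash
python3 -m handwheel '[[[-0.8,0,0],[0,0,0],1],[[-0.8,0,0],[0,0,0],1]]';python3 -m handwheel '[[[-0.8,0,0],[0,0,0],1],[[-0.8,0,0],[0,0,0],1]]'
```

```text
time_s: 8.02
tool_pos: [510.4, 131.1, 28.1]
eef_rot: [-0.471, 0.529, -0.528, 0.469]
force: [-1.6, -7.3, 3.4]
width: 12.9
time_s: 8.28
tool_pos: [510.5, 131.8, 28.1]
eef_rot: [-0.471, 0.529, -0.528, 0.469]
force: [-1.5, -7.4, 2.1]
width: 13.0
```

Lateral bookkeeping: right contact was at -6.9 mm from the grip position, so the wedge started about 1.6 mm right of the middle. It is now about 6.8 mm left, inside the window. Drawing on.

```bash
python3 -m handwheel '[[[0,0,-2],[0,0,0],1],[[0,0,-4],[0,0,0],1],[[0,0,-6],[0,0,0],1],[[0,0,-8],[0,0,0],1],[[0,0,-8],[0,0,0],1]]';python3 -m handwheel '[[[0,0,-3],[0,0,0],1],[[0,0,-6],[0,0,0],1],[[0,0,-9],[0,0,0],1],[[0,0,-11],[0,0,0],1],[[0,0,-13],[0,0,0],1],[[0,0,-13],[0,0,0],1]]'
```

```text
time_s: 8.9
tool_pos: [503.3, 133.3, 28.3]
eef_rot: [-0.47, 0.528, -0.528, 0.47]
force: [2.1, 0.8, 0.2]
width: 12.9
time_s: 9.65
tool_pos: [490.3, 134.7, 28.3]
eef_rot: [-0.47, 0.528, -0.528, 0.47]
force: [1.7, 0.4, -0.2]
width: 12.4
```

```bash
python3 -m handwheel '[[[3,0,-0.5],[0,0,0],1],[[6,0,-0.5],[0,0,0],1],[[9,0,-0.5],[0,0,0],1],[[11,0,-0.5],[0,0,0],1],[[11,0,-0.5],[0,0,0],1]]';python3 -m handwheel '[[[1.5,0,0],[0,0,0],1],[[3,0,0],[0,0,0],1],[[3,0,0],[0,0,0],1]]'
```

```text
time_s: 10.28
tool_pos: [488.4, 123.9, 28.2]
eef_rot: [-0.471, 0.528, -0.528, 0.47]
force: [0.7, 5.7, 1.3]
width: 12.9
time_s: 10.65
tool_pos: [488.1, 121.0, 28.2]
eef_rot: [-0.471, 0.528, -0.528, 0.47]
force: [0.3, 5.4, 1.5]
width: 12.9
```

```bash
python3 -m handwheel '[[[0,0,-2],[0,0,0],1],[[0,0,-4],[0,0,0],1],[[0,0,-7],[0,0,0],1],[[0,0,-10],[0,0,0],1],[[0,0,-10],[0,0,0],1]]';python3 -m handwheel '[[[0,0,-3],[0,0,0],1],[[0,0,-6],[0,0,0],1],[[0,0,-9],[0,0,0],1],[[0,0,-12],[0,0,0],1],[[0,0,-15],[0,0,0],1],[[0,0,-18],[0,0,0],1],[[0,0,-22],[0,0,0],1],[[0,0,-26],[0,0,0],1],[[0,0,-30],[0,0,0],1],[[0,0,-34],[0,0,0],1],[[0,0,-34],[0,0,0],1]]'; python3 -c "
from h import *
d=snap('scene','s2'); c=d['frame'][150:255,220:360,::-1]; cv2.imwrite('pics/s2c.png',cv2.resize(c,None,fx=5,fy=5,interpolation=2))
d=snap('top','t2');P=pts(d);q=P[145:180,250:292].reshape(-1,3);print(np.percentile(q[:,2],[20,50,80]))"
```

```text
time_s: 11.28
tool_pos: [478.0, 122.0, 28.2]
eef_rot: [-0.471, 0.528, -0.528, 0.47]
force: [0.5, -0.5, 0.1]
width: 12.9
time_s: 12.65
tool_pos: [444.5, 126.0, 28.3]
eef_rot: [-0.47, 0.528, -0.528, 0.47]
force: [0.3, 0.2, -1.8]
width: 12.7
[ 2.53024813 36.69471676 40.06498976]
```

View pics/s2c.png

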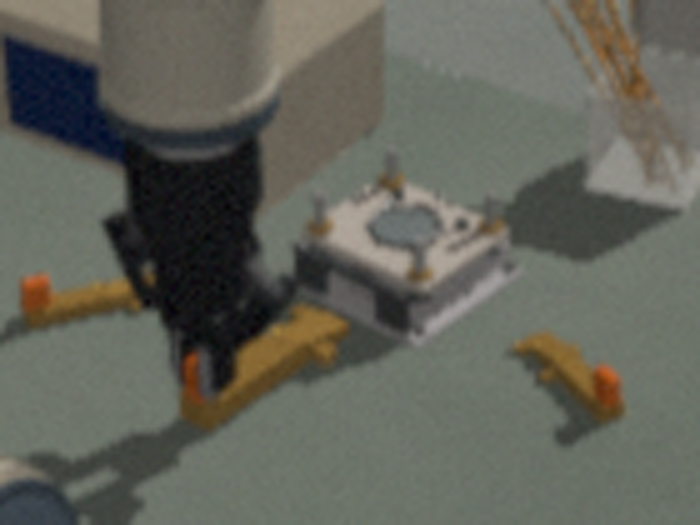

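The wedge is fully out and gripped (tab at crop 195,370), and the stage is down at about 38 mm. Next I carry it to the tray.

```bash
python3 -m handwheel '[[[0,-15,0],[0,0,0],1],[[0,-35,0],[0,0,0],1],[[0,-55,0],[0,0,0],1],[[15,-68,2],[0,0,0],1],[[40,-70,6],[0,0,0],1],[[75,-70,11],[0,-1,0],1],[[110,-70,17],[0,-2,0],1],[[145,-70,22],[0,-3,0],1],[[180,-70,27],[0,-4,0],1],[[215,-70,32],[0,-5,0],1],[[250,-70,38],[0,-6,0],1],[[285,-70,43],[0,-7,0],1],[[320,-70,48],[0,-7,0],1],[[350,-70,53],[0,-7,0],1],[[370,-70,56],[0,-7,0],1],[[380,-70,57.5],[0,-7,0],1],[[384,-70,58],[0,-7,0],1],[[384,-70,58],[0,-7,0],1]]'; python3 -c "
from h import *
to([458,-262,28],270.3)
d=snap('top','t3'); snap('scene','s3'); c=d['frame'][160:280,350:460,::-1]; c2=cv2.imread('pics/s3.png')[200:320,320:460]
cv2.imwrite('pics/c3.png',np.hstack([cv2.resize(x,None,fx=3,fy=3) for x in(c,c2)]))"
```

```text
time_s: 15.0
tool_pos: [458.0, -261.6, 98.2]
eef_rot: [-0.502, 0.498, -0.498, 0.502]
force: [0.9, 0.5, -1.8]
width: 13.0
axes x,y,z [[0.007, -1.0, -0.0], [-0.0, 0.0, -1.0], [1.0, 0.007, -0.0]]
270.3 shift [ 0.4 70.2  0. ] turn [ 0.   0.1 -0. ]
450.3 shift [ 0.4 70.2  0. ] turn [  -0.  -179.9   -0. ]
pos [ 458.  -261.6   98.2] q [-0.63  0.53  1.73  0.    0.88  0.93] F [ 0.9  0.5 -1.8] w 13.0 t 15.0
```

View pics/c3.png

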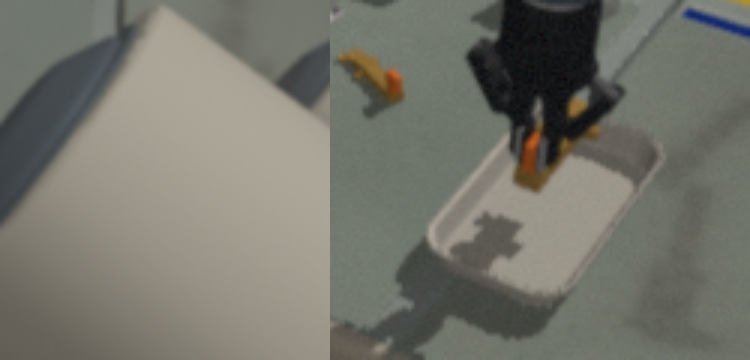

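The wedge hangs level above the tray (right crop, tab at 530,155), and the top view is blocked by the arm. Lowering.

```bash
python3 -m handwheel '[[[0,20,0],[0,0,0],1],[[0,40,0],[0,0,0],1],[[0,55,0],[0,0,0],1],[[0,64,0],[0,0,0],1],[[0,68,0],[0,0,0],1],[[0,70,0],[0,0,0],1],[[0,70,0],[0,0,0],1]]'; python3 -m handwheel '[[[0,1,0],[0,0,0],1],[[0,1.5,0],[0,0,0],1],[[0,1.5,0],[0,0,0],1]]'
```

```text
time_s: 15.98
tool_pos: [458.3, -262.3, 28.5]
eef_rot: [-0.502, 0.498, -0.499, 0.502]
force: [0.3, -0.0, -1.7]
width: 12.8
time_s: 16.35
tool_pos: [458.1, -262.2, 26.8]
eef_rot: [-0.502, 0.498, -0.498, 0.502]
force: [0.6, 0.4, -1.7]
width: 12.4
```

```bash
python3 -m handwheel '[[[0,0.7,0],[0,0,0],1],[[0,0.7,0],[0,0,0],1]]';  python3 -m handwheel '[[[0,0.7,0],[0,0,0],1],[[0,0.7,0],[0,0,0],1]]'
```

```text
time_s: 16.6
tool_pos: [458.2, -262.2, 26.1]
eef_rot: [-0.502, 0.498, -0.498, 0.502]
force: [0.1, -0.3, -0.8]
width: 12.6
time_s: 16.85
tool_pos: [458.2, -262.2, 26.0]
eef_rot: [-0.502, 0.498, -0.499, 0.502]
force: [-3.2, 2.1, 13.3]
width: 12.6
```

```bash
python3 -m handwheel '[[[0,-0.6,0],[0,0,0],1],[[0,-0.6,0],[0,0,0],0.6],[[0,-0.6,0],[0,0,0],0.2],[[0,-0.6,0],[0,0,0],0.1],[[0,-0.6,0],[0,0,0],0],[[0,-10,0],[0,0,0],0],[[0,-25,0],[0,0,0],0],[[0,-50,0],[0,0,0],0],[[0,-90,0],[0,0,0],0],[[0,-140,0],[0,0,0],0],[[40,-180,-15],[0,0,0],0],[[90,-200,-30],[0,0,0],0],[[140,-200,-45],[0,0,0],0],[[190,-200,-60],[0,0,0],0],[[240,-200,-75],[0,0,0],0],[[290,-200,-90],[0,0,0],0],[[320,-200,-100],[0,0,0],0],[[320,-200,-100],[0,0,0],0]]'; python3 - <<'E'
from h import *
d=snap('top','t4'); s=snap('scene','s4')
a=d['frame'][140:290,230:450,::-1]; b=s['frame'][170:310,260:450,::-1]
cv2.imwrite('pics/c4.png',np.vstack([cv2.resize(a,(440,300)),cv2.resize(b,(407,300))[:, :].copy() if 0 else cv2.resize(b,(440,300))]))
P=pts(d);Q=pts(np.load('pics/top0.npz'))
for u,v in((130,249),(170,212)): print(np.abs(d['frame'][v-14:v+15,u-14:u+15].astype(int)-np.load('pics/top0.npz')['frame'][v-14:v+15,u-14:u+15]).mean())
f=d['frame'];h=cv2.cvtColor(f,cv2.COLOR_RGB2HSV)
m=(h[...,0]>5)&(h[...,0]<25)&(h[...,1]>110)&(h[...,2]>80); m[:,:384]=0;m[:,428:]=0;m[:175]=0;m[:265:][265:]=0
m[265:]=0;q=P[m];print(len(q),q.min(0),q.max(0),np.median(q,0)); t=q[q[:,2]<32]; print(t[:,2].min(), np.percentile(t[t[:,0]>480][:,2],[10,50,90]))
z=P[150:180,258:285,2];print('stage',np.median(z))
E
```

```text
time_s: 19.1
tool_pos: [359.0, -584.5, 226.2]
eef_rot: [0.501, -0.499, 0.499, -0.501]
force: [0.3, 0.8, 0.6]
width: 42.8
0.8573127229488704
0.8569163694015062
418 [ 343.47567739 -281.52872314    5.42543681] [ 572.87639905  124.68209437 1183.22463   ] [ 512.35735534 -258.10537486   20.13046838]
5.4254368078927655 [12.56243127 18.97996253 23.01631496]
stage 38.025040131991204
```

View pics/c4.png

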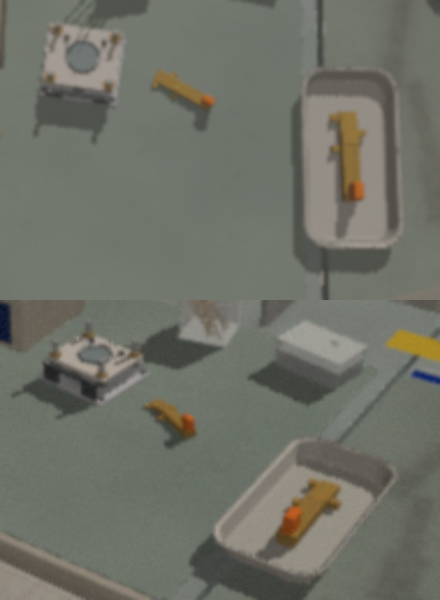

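The wedge lies flat in the tray, handle up (top view at 352,155), and the stage is down. The image patches around the jar and the loupe are unchanged. Handing in.

```bash
python3 -c "
from workcell import ticket
print(ticket.hand_in())"
```

```text
the job is handed in; nothing more can be done
None
```

The job is done and handed in: the wedge is out of the stand and lies flat, handle up, inside the steel tray. The robot's clock read about 19 s at the last move, against the 48 s limit.

- **Freeing the wedge:** I gripped the orange tab and pulled right, left and right again, drawing it out about 22 mm at a time. The highest force I read was 16.5 N, when I felt for the dog on the right side. The first left tooth went through about 8 mm right of the middle at first, close to the 8.5 mm limit because I misjudged the sign of the starting offset. I corrected this for the next two teeth.
- **Stage:** the plate top reads 38.0 mm above the bench, which is the full 16 mm drop onto its rests.
- **Laying it down:** the wedge touched the tray floor with about 13 N before I released it. In both last pictures it lies inside the flat floor, and the gripper is withdrawn and touching nothing.
- **Jar and loupe:** the picture patches around both match the first picture to within noise.

No check failed. The grip opening read about 12.5–13 mm on the 14 mm tab. I took this as gripper compliance and did not look into it further.

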